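Set the wide tile gauge to its largest size

ROBOT

A 7-joint arm with a two-finger parallel gripper is mounted at the origin on the work surface; the furniture and walls round the work are solid. World frame = base frame: x ahead of the robot, y to its left, z up, the work surface at z = 0. Lengths are in mm, angles in rad, forces in N, time in s.
With the tool pointing down it reaches from about 425 to 1025 mm from the base axis. Payload 9.4 kg.
Tool frame: the origin (TCP) lies midway between the tips of the shut fingers; the grasp point (between the pads) lies 19 mm behind it; z points along the fingers, y is the line along which they close (so a half turn about z gives the same grasp; the last joint's range is limited). The gripper opens to 93 mm and grips with 3 to 60 N. Pads are 15 mm wide; open, the fingers measure 128 mm over their backs; the gripper's body (75 mm by 188 mm) begins 65 mm behind the grasp point.
Start: joints at [-1.232, 0.599, -0.003, 1.599, 0.002, 0.943, -0.08], TCP at [292.848, 663.223, 218.618] pointing down, gripper open.
Joint ranges: [-2.57, 2.57], [-0.35, 1.97], [-1.29, 1.29], [0.11, 2.56], [-1.05, 4.19], [0.11, 1.86], [-2.63, 2.63]. Speed limits (rad/s): [2.22, 2.22, 3.01, 3.01, 3.14, 3.14, 3.14].

INTERFACE

Orientations are given as a 3x3 rotation matrix whose columns are the frame's x, y, z axes.
In Python, from rig import * gives the robot as it stands.
- The arm moves only by the tool apply_moves, never from a script. Its argument "rows" is a list of rows, each an object of numbers: "ax", "ay", "az": the turn, a rotation vector about the world's x, y, z in rad; "tx", "ty", "tz": the shift along the world's x, y, z in cm; "gripper": the finger opening in cm, from 0 to 9.3. A call has 1 to 20 rows; each row shifts and turns the commanded pose from where the row before left it; what a row does not reach is not made up. A row lasts 1/12 s, in which the tool goes at most 41.7 mm and 7.16 degrees, less where a joint would pass 70% of its speed; a pose out of reach is approached as far as the arm can. A call with a gripper value outside its range is refused whole. The fingers move at their own pace and stop on an object; the grip force is fixed at half the most. Time passes only in rows, so rows that do not move let the fingers close. It gives the time, the measured TCP pose, the force, the opening and the grip force at its end, in the units of the state.
- observe(): the state, without advancing time (a new reading comes with each control period).
- read_camera(name): name is "scene" or "top" or "wrist"; returns the picture (400x640x3 uint8, red, green, blue); there is no depth.
- camera_info(name): a dict with "K" (3x3 intrinsics, pixels), "cam_to_world" (4x4, takes a point from camera to world coordinates); the wrist camera has in their place "T_tool_cam" (4x4, takes a point from camera to tool coordinates, whose origin is the TCP and whose axes are the flange's). Camera axes: x right, y up, looking along -z (the intrinsics and any distortion apply to the point x, -y, -z); pixel columns grow to the right and rows downward; lengths in mm; the calibration is good to about 2 mm. The wrist camera is an equidistant fisheye: a pixel r from the principal point sees the ray r / f radians off the axis. A picture is of the moment at which its call begins: read the wrist's pose just before it. camera_info takes no time and is no camera call.
- sign_off(): hands the job in; it is judged then, once.
Trained networks look in the newest picture that a camera, given by its name, has taken for a name from the list of things; names that differ only in an ending like _2 or _b are one class to them, and where a whole thing is asked for, a point or a joint stands for the part that bears it (a point fixed in the world has none). Each returns a list of dicts, best first, with "conf" (0 to 1); they miss things now and then, are a little off and sometimes report something else, mostly with a low value. They report only what shows in the picture. A call takes as long as a camera call.
- spot_in(camera, label): "uv" ([column, row] in pixels, amid what is visible of it).
- masks_of(camera, label): "region" (400x640 bool, what is visible of it) and "uv" ([column, row] in pixels, amid what is visible of it).
- landmark_of(camera, label): "uv" ([column, row] in pixels: a listed point, or the origin of a listed thing).
The state is a dict: "t": time; "joint_positions": joint angles; "joint_vel": joint speeds; "tau": joint torques, N m; "ee_pos": TCP position; "tool_rot": TCP orientation; "wrist_force": force on the tool from outside, world axes, zero at the start; "torque": the same for the moment, N m; "finger_gap": finger opening in mm; "grasp_force": force on a finger pad.
Only numpy, scipy, OpenCV 4.12 (cv2) and the standard library are available. Lean on these libraries where they do the work, as an engineer would, in place of code of your own. Each camera call takes 0.05 s, during which the arm holds its last target. There are 200 camera calls.

TASK

Two tile gauges stand on the bench. Set the wider one to its largest size: slide its wooden knob away from the fence, all the way to the end stop. Leave the setting of the narrower gauge as it is, and let go at the end.

Things in the scene. Friction and masses are not known exactly. Their poses are not given: they have to be found in the camera images.
- wide_gauge_slide (a joint): Size slide of the WIDER gauge: an aluminium cross bar (28 mm along the track, 86 mm across, top 30 mm above the bench) with an upright round wooden knob. Value in m: 0 = smallest size, near the fence; 0.100 = largest, bar against the end stop. Starts between 0 and 0.03, stays where it is left; 2.5 N of friction and light damping (4 N s/m) resist it.
- wide_gauge_grip (a point): Middle of the wider gauge's knob, 60 mm above the bench; moves with the slide. The knob is 26 mm in diameter from 41 to 71 mm above the bench, top at 75 mm, on a neck of 22 mm diameter that meets the cross bar at 30 mm. The x axis points along the track from fence to end stop, z up.
- wide_gauge_home (a point): Where the middle of that knob lies once the slide is against the end stop, 60 mm above the bench; x axis as above. Gauge: plywood board 210 x 110 mm fixed to the bench, top at 15 mm; wooden fence (16 mm thick, top at 35 mm) across the end nearer the robot; dark steel stop block (20 x 46 mm, top at 37 mm, two bolt heads 4 mm higher) at the far end.
- narrow_gauge_grip (a point): Middle of the knob of the NARROWER gauge, 60 mm above the bench: same build, knob and easy slide, but board 210 x 70 mm and cross bar 46 mm across. Leave it as set. The gauges stand side by side before the robot, either one on the left, each turned up to 30 degrees from straight ahead; low loose things lie between them.

How it is judged:
By the outcome, as a careful person would: the job done as asked, in the order asked, and still so for the second after the job is handed in, with the robot touching nothing.
It also fails if it takes over 32 s, if anything falls off the work surface, if the arm or the gripper's body presses on something with over 40 N, if the wrist force passes 120 N, or if a joint passes its speed limit or range.

## Working session

There is one attempt and no reset: what is moved stays moved. The work goes in short steps, Python scripts to look and compute and a tool call to move; the robot and the scene stay as the last step left them, time stands still between calls to the robot, and variables do not carry over. Pictures are saved under pics/ and viewed, at most 10 in all, crops included, and the job is handed in when it is done.

Besides the shell and the picture viewer there is one more tool, called by a JSON object that holds its "method" and its "body". apply_moves: Moves the arm, as the interface text tells. Its arguments: {"type":"object","properties":{"rows":{"type":"array","items":{"type":"object","properties":{"ax":{"type":"number"},"ay":{"type":"number"},"az":{"type":"number"},"tx":{"type":"number"},"ty":{"type":"number"},"tz":{"type":"number"},"gripper":{"type":"number"}}}}},"required":["rows"]}

```bash
mkdir -p pics; cat > h.py <<'E'
from rig import *
import numpy as np, cv2
def ray(cam,uv):
    i=camera_info(cam);K=np.array(i["K"]);T=np.array(i["cam_to_world"])
    d=np.linalg.inv(K)@[uv[0],uv[1],1]; return T[:3,3],T[:3,:3]@[d[0],-d[1],-d[2]]
def at(cam,uv,z):
    o,d=ray(cam,uv); return (o+d*(z-o[2])/d[2]).round(1)
def tri(a,b):
    (o,d),(p,e)=a,b; s=np.linalg.lstsq(np.c_[d,-e],p-o,rcond=None)[0]
    return ((o+d*s[0]+p+e*s[1])/2).round(1), np.linalg.norm(o+d*s[0]-p-e*s[1]).round(1)
E
python3 - <<'E'
from h import *
print(camera_info("top"))
a=read_camera("top");b=read_camera("scene")
cv2.imwrite("pics/a.png",cv2.cvtColor(a,4));cv2.imwrite("pics/b.png",cv2.cvtColor(b,4))
for n in ["wide_gauge_grip","wide_gauge_home","narrow_gauge_grip"]:
    R=[]
    for c in ["top","scene"]:
        r=landmark_of(c,n); print(n,c,[(x["uv"],round(x["conf"],2),at(c,x["uv"],60)) for x in r][:3])
        if r:R.append(ray(c,r[0]["uv"]))
    if len(R)==2: print(tri(*R))
print(observe()["t"],observe()["tool_rot"])
E
```

```text
{'K': array([[477.01175803,   0.        , 315.57342783],
       [  0.        , 477.01175803, 201.86306011],
       [  0.        ,   0.        ,   1.        ]]), 'cam_to_world': array([[ 1.51075938e-02,  9.85807666e-01, -1.67197506e-01,
         3.73495286e+02],
       [-9.99824179e-01,  1.67514906e-02,  8.42602410e-03,
        -1.48901209e+01],
       [ 1.11072466e-02,  1.67040813e-01,  9.85887415e-01,
         1.13271793e+03],
       [ 0.00000000e+00,  0.00000000e+00,  0.00000000e+00,
         1.00000000e+00]])}
wide_gauge_grip top [([370.2, 222.1], 0.87, array([ 511. , -148.6,   60. ]))]
wide_gauge_grip scene [([356.2, 220.6], 0.85, array([ 518.4, -149.3,   60. ]))]
(array([ 512.6, -150.2,   63.7]), np.float64(5.8))
wide_gauge_home top [([371.5, 183.9], 0.79, array([ 599.5, -152. ,   60. ]))]
wide_gauge_home scene [([376.4, 202.1], 0.74, array([ 604.1, -144.4,   60. ]))]
(array([ 597.1, -150.3,   68. ]), np.float64(1.9))
narrow_gauge_grip top [([228.7, 219.3], 0.71, array([512.1, 171.9,  60. ]))]
narrow_gauge_grip scene [([261.2, 168.1], 0.52, array([515.6, 179.1,  60. ]))]
(array([510.5, 171.3,  66.6]), np.float64(1.8))
0.4 [[-9.14804572e-01  4.03896759e-01 -4.53167087e-05]
 [ 4.03896758e-01  9.14804543e-01 -2.36377830e-04]
 [-5.40163084e-05 -2.34542791e-04 -9.99999971e-01]]
```

View pics/a.png

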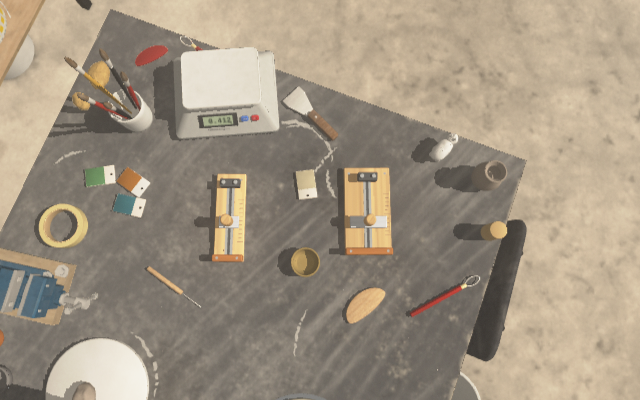

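View pics/b.png

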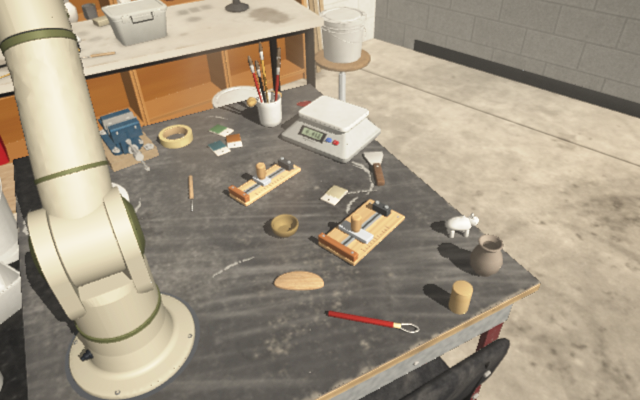

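The wider gauge is the right-hand one, at about px (368,210) in the top view. Its knob is at (370,221), the fence at row 252 and the stop at row 176. I'll push the knob with shut fingers from the fence side, with the finger pair square to the track. First I'm moving over there.

{"method": "apply_moves", "body": {"rows": [{"tx": 1.35,"ty": -2.6,"az": 0.04,"gripper": 0},{"tx": 1.35,"ty": -2.6,"az": 0.04,"gripper": 0},{"tx": 1.35,"ty": -2.6,"az": 0.04,"gripper": 0},{"tx": 1.35,"ty": -2.6,"az": 0.04,"gripper": 0},{"tx": 1.35,"ty": -2.6,"az": 0.04,"gripper": 0},{"tx": 1.35,"ty": -2.6,"az": 0.04,"gripper": 0},{"tx": 1.35,"ty": -2.6,"az": 0.03,"gripper": 0},{"tx": 1.35,"ty": -2.6,"az": 0.03,"gripper": 0},{"tx": 1.35,"ty": -2.6,"az": 0.03,"gripper": 0},{"tx": 1.35,"ty": -2.6,"az": 0.03,"gripper": 0},{"tx": 1.35,"ty": -2.6,"az": 0.03,"gripper": 0},{"tx": 1.35,"ty": -2.6,"gripper": 0},{"tx": 1.35,"ty": -2.6,"gripper": 0},{"tx": 1.35,"ty": -2.6,"gripper": 0},{"ty": -2.6,"gripper": 0},{"ty": -2.6,"gripper": 0},{"ty": -2.6,"gripper": 0},{"ty": -2.6,"gripper": 0},{"ty": -2.6,"gripper": 0},{"ty": -2.6,"gripper": 0}]}}

```text
schema error: expected keys ax, ay, az, tx, ty, tz, gripper
```

{"method": "apply_moves", "body": {"rows": [{"tx": -0.2,"ty": -2.6,"gripper": 0},{"tx": -0.2,"ty": -2.6,"gripper": 0},{"tx": -0.2,"ty": -2.6,"gripper": 0},{"tx": -0.2,"ty": -2.6,"gripper": 0},{"tx": -0.2,"ty": -2.6,"gripper": 0},{"tx": -0.2,"ty": -2.6,"gripper": 0},{"tx": -0.2,"ty": -2.6,"gripper": 0},{"ty": -2.6,"gripper": 0},{"ty": -2.6,"gripper": 0},{"ty": -2.6,"gripper": 0},{"ty": -2.6,"gripper": 0},{"gripper": 0},{"gripper": 0}]}}

```text
schema error: expected keys ax, ay, az, tx, ty, tz, gripper
```

```bash
python3 - <<'E'
from h import *
s=observe();i=camera_info("wrist");print(s["t"],s["ee_pos"],s["tool_rot"].round(3),s["finger_gap"],s["joint_positions"])
a=read_camera("wrist");cv2.imwrite("pics/w.png",cv2.cvtColor(a,4))
K=np.array(i["K"]);T=np.array(i["T_tool_cam"]);R=np.array(s["tool_rot"]);p=np.array(s["ee_pos"])
def W(uv,z):
    u=(np.array(uv)-K[:2,2])/K[0,0];t=np.hypot(*u);n=u/t*np.sin(t)
    d=R@T[:3,:3]@[n[0],-n[1],-np.cos(t)];o=p+R@T[:3,3];return (o+d*(z-o[2])/d[2]).round(1)
for n in ["wide_gauge_grip","wide_gauge_home","narrow_gauge_grip"]:
    print(n,[(x["uv"],x["conf"],W(x["uv"],60)) for x in landmark_of("wrist",n)])
# board edges at z=15 from the top picture
for uv in [(343,168),(388,168),(347,254),(392,252)]: print(at("top",uv,15))
E
```

```text
0.4 [292.82544903 663.15558109 218.49201236] [[-0.915  0.404 -0.   ]
 [ 0.404  0.915 -0.   ]
 [-0.    -0.    -1.   ]] 92.99185383909571 [-1.23166851  0.59942528 -0.0025404   1.59949664  0.00181473  0.94291108
 -0.0798086 ]
wide_gauge_grip []
wide_gauge_home []
narrow_gauge_grip []
[646.8 -89.2  15. ]
[ 648.8 -197.7   15. ]
[440.8 -99.7  15. ]
[ 447.1 -205.    15. ]
```

View pics/w.png

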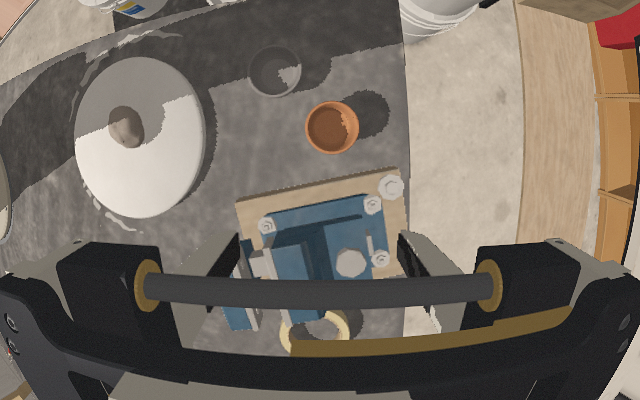

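The wrist view shows only the vise (350,260) and a turntable under the gripper. Both moves were refused because every row needs all its keys, so I'm resending them in full.

{"method": "apply_moves", "body": {"rows": [{"tx": 1.35,"ty": -2.6,"tz": 0,"ax": 0,"ay": 0,"az": 0.04,"gripper": 0},{"tx": 1.35,"ty": -2.6,"tz": 0,"ax": 0,"ay": 0,"az": 0.04,"gripper": 0},{"tx": 1.35,"ty": -2.6,"tz": 0,"ax": 0,"ay": 0,"az": 0.04,"gripper": 0},{"tx": 1.35,"ty": -2.6,"tz": 0,"ax": 0,"ay": 0,"az": 0.04,"gripper": 0},{"tx": 1.35,"ty": -2.6,"tz": 0,"ax": 0,"ay": 0,"az": 0.04,"gripper": 0},{"tx": 1.35,"ty": -2.6,"tz": 0,"ax": 0,"ay": 0,"az": 0.04,"gripper": 0},{"tx": 1.35,"ty": -2.6,"tz": 0,"ax": 0,"ay": 0,"az": 0.04,"gripper": 0},{"tx": 1.35,"ty": -2.6,"tz": 0,"ax": 0,"ay": 0,"az": 0.04,"gripper": 0},{"tx": 1.35,"ty": -2.6,"tz": 0,"ax": 0,"ay": 0,"az": 0.04,"gripper": 0},{"tx": 1.35,"ty": -2.6,"tz": 0,"ax": 0,"ay": 0,"az": 0.04,"gripper": 0},{"tx": 1.35,"ty": -2.6,"tz": 0,"ax": 0,"ay": 0,"az": 0.02,"gripper": 0},{"tx": 1.35,"ty": -2.6,"tz": 0,"ax": 0,"ay": 0,"az": 0,"gripper": 0},{"tx": 1.35,"ty": -2.6,"tz": 0,"ax": 0,"ay": 0,"az": 0,"gripper": 0},{"tx": 1.35,"ty": -2.6,"tz": 0,"ax": 0,"ay": 0,"az": 0,"gripper": 0},{"tx": 0,"ty": -2.6,"tz": 0,"ax": 0,"ay": 0,"az": 0,"gripper": 0},{"tx": 0,"ty": -2.6,"tz": 0,"ax": 0,"ay": 0,"az": 0,"gripper": 0},{"tx": 0,"ty": -2.6,"tz": 0,"ax": 0,"ay": 0,"az": 0,"gripper": 0},{"tx": 0,"ty": -2.6,"tz": 0,"ax": 0,"ay": 0,"az": 0,"gripper": 0},{"tx": 0,"ty": -2.6,"tz": 0,"ax": 0,"ay": 0,"az": 0,"gripper": 0},{"tx": 0,"ty": -2.6,"tz": 0,"ax": 0,"ay": 0,"az": 0,"gripper": 0}]}}

```text
t: 2.27
ee_pos: [481.8, 142.0, 218.8]
tool_rot: [[-1.0, -0.004, 0.001], [-0.004, 1.0, 0.0], [-0.001, 0.0, -1.0]]
wrist_force: [-0.2, 0.1, -0.5]
finger_gap: 0.6
grasp_force: 0.0
```

{"method": "apply_moves", "body": {"rows": [{"tx": -0.2,"ty": -2.6,"tz": 0,"ax": 0,"ay": 0,"az": 0,"gripper": 0},{"tx": -0.2,"ty": -2.6,"tz": 0,"ax": 0,"ay": 0,"az": 0,"gripper": 0},{"tx": -0.2,"ty": -2.6,"tz": 0,"ax": 0,"ay": 0,"az": 0,"gripper": 0},{"tx": -0.2,"ty": -2.6,"tz": 0,"ax": 0,"ay": 0,"az": 0,"gripper": 0},{"tx": -0.2,"ty": -2.6,"tz": 0,"ax": 0,"ay": 0,"az": 0,"gripper": 0},{"tx": -0.2,"ty": -2.6,"tz": 0,"ax": 0,"ay": 0,"az": 0,"gripper": 0},{"tx": -0.2,"ty": -2.6,"tz": 0,"ax": 0,"ay": 0,"az": 0,"gripper": 0},{"tx": 0,"ty": -2.6,"tz": 0,"ax": 0,"ay": 0,"az": 0,"gripper": 0},{"tx": 0,"ty": -2.6,"tz": 0,"ax": 0,"ay": 0,"az": 0,"gripper": 0},{"tx": 0,"ty": -2.6,"tz": 0,"ax": 0,"ay": 0,"az": 0,"gripper": 0},{"tx": 0,"ty": -2.6,"tz": 0,"ax": 0,"ay": 0,"az": 0,"gripper": 0},{"tx": 0,"ty": 0,"tz": 0,"ax": 0,"ay": 0,"az": 0,"gripper": 0}]}}

```text
t: 3.27
ee_pos: [467.6, -147.8, 218.9]
tool_rot: [[-1.0, 0.001, 0.001], [0.001, 1.0, -0.002], [-0.001, -0.002, -1.0]]
wrist_force: [-0.1, -0.4, -0.4]
finger_gap: 0.4
grasp_force: 0.0
```

```bash
cat >> h.py <<'E'
def wrist(f=None):
    global K,T,R,p
    s=observe();i=camera_info("wrist");a=read_camera("wrist")
    if f: cv2.imwrite(f,cv2.cvtColor(a,4))
    K=np.array(i["K"]);T=np.array(i["T_tool_cam"]);R=np.array(s["tool_rot"]);p=np.array(s["ee_pos"])
    print(s["t"],p.round(1),R.round(3).tolist(),s["finger_gap"],s["wrist_force"].round(1))
def W(uv,z):
    u=(np.array(uv)-K[:2,2])/K[0,0];t=np.hypot(*u);n=u/t*np.sin(t)
    d=R@T[:3,:3]@[n[0],-n[1],-np.cos(t)];o=p+R@T[:3,3];return (o+d*(z-o[2])/d[2]).round(1)
E
python3 - <<'E'
from h import *
wrist("pics/w2.png")
for n in ["wide_gauge_grip","wide_gauge_home","narrow_gauge_grip"]:
    print(n,[(x["uv"],round(x["conf"],2),W(x["uv"],60)) for x in landmark_of("wrist",n)])
E
```

```text
3.2667 [ 467.6 -147.8  218.9] [[-1.0, 0.001, 0.001], [0.001, 1.0, -0.002], [-0.001, -0.002, -1.0]] 0.3846043497232274 [-0.1 -0.4 -0.4]
wide_gauge_grip [([317.2, 233.1], 0.85, array([ 520. , -150.3,   60. ]))]
wide_gauge_home []
narrow_gauge_grip [([554.7, 221.7], 0.72, array([513.1, 180. ,  60. ]))]
```

View pics/w2.png

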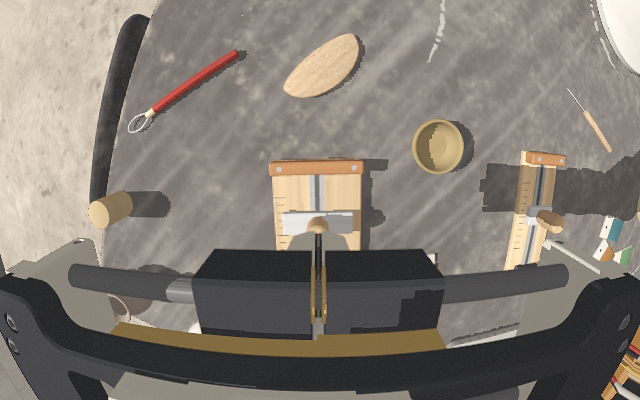

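The wrist view shows the fence at row 168, the knob at about (318,228), and the shut fingers in line with the track at column 318. The fingertips can come down at x≈467, between the fence and the knob, so I'm descending.

{"method": "apply_moves", "body": {"rows": [{"tx": 0,"ty": -0.2,"tz": -2.0,"ax": 0,"ay": 0,"az": 0,"gripper": 0},{"tx": 0,"ty": 0,"tz": -2.0,"ax": 0,"ay": 0,"az": 0,"gripper": 0},{"tx": 0,"ty": 0,"tz": -2.0,"ax": 0,"ay": 0,"az": 0,"gripper": 0},{"tx": 0,"ty": 0,"tz": -2.0,"ax": 0,"ay": 0,"az": 0,"gripper": 0},{"tx": 0,"ty": 0,"tz": -2.0,"ax": 0,"ay": 0,"az": 0,"gripper": 0},{"tx": 0,"ty": 0,"tz": -2.0,"ax": 0,"ay": 0,"az": 0,"gripper": 0},{"tx": 0,"ty": 0,"tz": -1.5,"ax": 0,"ay": 0,"az": 0,"gripper": 0},{"tx": 0,"ty": 0,"tz": -1.5,"ax": 0,"ay": 0,"az": 0,"gripper": 0},{"tx": 0,"ty": 0,"tz": -1.0,"ax": 0,"ay": 0,"az": 0,"gripper": 0},{"tx": 0,"ty": 0,"tz": -1.0,"ax": 0,"ay": 0,"az": 0,"gripper": 0},{"tx": 0,"ty": 0,"tz": 0,"ax": 0,"ay": 0,"az": 0,"gripper": 0}]}}

```text
t: 4.38
ee_pos: [467.5, -143.8, 47.3]
tool_rot: [[-1.0, -0.006, -0.002], [-0.006, 1.0, 0.001], [0.002, 0.001, -1.0]]
wrist_force: [-0.3, 0.0, 0.2]
finger_gap: 0.7
grasp_force: 0.0
```

```bash
python3 - <<'E'
from h import *
wrist("pics/w3.png")
for n in ["wide_gauge_grip"]:
    print(n,[(x["uv"],round(x["conf"],2),W(x["uv"],60)) for x in landmark_of("wrist",n)])
E
```

```text
4.3833 [ 467.5 -143.8   47.3] [[-1.0, -0.006, -0.002], [-0.006, 1.0, 0.001], [0.002, 0.001, -1.0]] 0.6908707020549698 [-0.3  0.   0.2]
wide_gauge_grip []
```

View pics/w3.png

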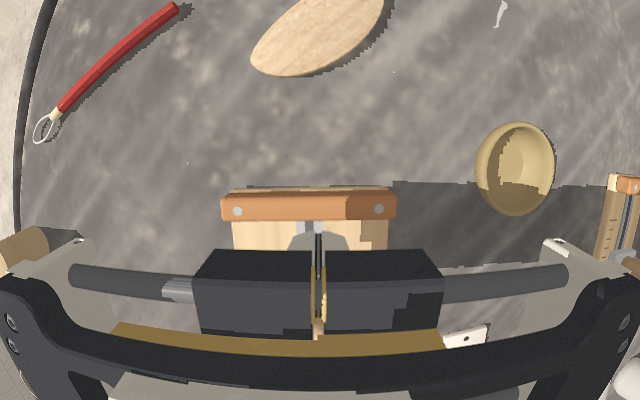

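The fingers are down between fence and knob, about 5 mm left of the track axis (fence middle at column 309, fingers at 318). I'll correct that and push.

{"method": "apply_moves", "body": {"rows": [{"tx": 0,"ty": -0.3,"tz": 0,"ax": 0,"ay": 0,"az": 0,"gripper": 0},{"tx": 0,"ty": -0.3,"tz": 0,"ax": 0,"ay": 0,"az": 0,"gripper": 0},{"tx": 0.5,"ty": 0,"tz": 0,"ax": 0,"ay": 0,"az": 0,"gripper": 0},{"tx": 0.5,"ty": 0,"tz": 0,"ax": 0,"ay": 0,"az": 0,"gripper": 0},{"tx": 0.5,"ty": 0,"tz": 0,"ax": 0,"ay": 0,"az": 0,"gripper": 0},{"tx": 0.5,"ty": 0,"tz": 0,"ax": 0,"ay": 0,"az": 0,"gripper": 0},{"tx": 0.5,"ty": 0,"tz": 0,"ax": 0,"ay": 0,"az": 0,"gripper": 0},{"tx": 0.5,"ty": 0,"tz": 0,"ax": 0,"ay": 0,"az": 0,"gripper": 0},{"tx": 0.5,"ty": 0,"tz": 0,"ax": 0,"ay": 0,"az": 0,"gripper": 0},{"tx": 0.5,"ty": 0,"tz": 0,"ax": 0,"ay": 0,"az": 0,"gripper": 0},{"tx": 0.5,"ty": 0,"tz": 0,"ax": 0,"ay": 0,"az": 0,"gripper": 0},{"tx": 0.5,"ty": 0,"tz": 0,"ax": 0,"ay": 0,"az": 0,"gripper": 0},{"tx": 0.5,"ty": 0,"tz": 0,"ax": 0,"ay": 0,"az": 0,"gripper": 0},{"tx": 0.5,"ty": 0,"tz": 0,"ax": 0,"ay": 0,"az": 0,"gripper": 0}]}}

```text
t: 5.65
ee_pos: [528.1, -150.3, 48.5]
tool_rot: [[-1.0, -0.005, -0.001], [-0.005, 1.0, 0.0], [0.001, 0.0, -1.0]]
wrist_force: [-2.6, 2.1, 0.8]
finger_gap: 0.5
grasp_force: 1.6
```

```bash
python3 - <<'E'
from h import *
a=read_camera("top");b=read_camera("scene")
A=a[130:280,300:440];B=b[170:280,290:430]
cv2.imwrite("pics/c.png",cv2.cvtColor(np.hstack([cv2.resize(A,(400,428)),cv2.resize(B,(400,428))]),4))
for c in ["top","scene"]: print([(x["uv"],round(x["conf"],2),at(c,x["uv"],60)) for x in landmark_of(c,"wide_gauge_grip")])
E
```

```text
[([368.3, 207.7], 0.7, array([ 544. , -144.4,   60. ]))]
[([362.4, 213.0], 0.51, array([ 549.4, -143.5,   60. ]))]
```

View pics/c.png

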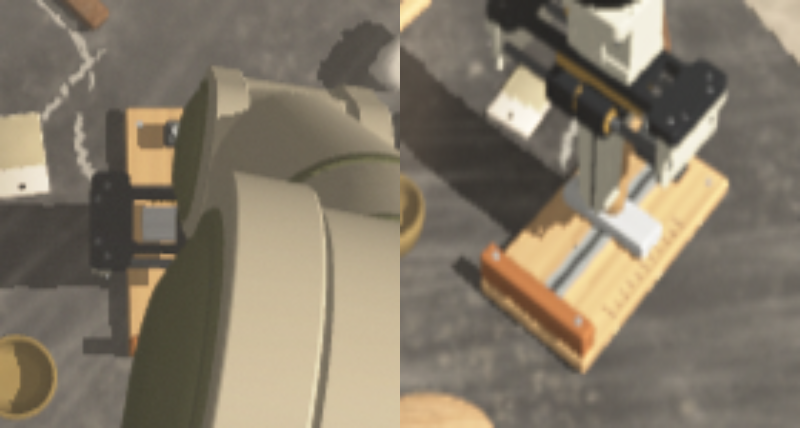

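The fingers are pushing the knob: the bar is well away from the fence, and the 2.6 N reaction matches the slide's friction. Carrying on.

{"method": "apply_moves", "body": {"rows": [{"tx": 0.5,"ty": 0.1,"tz": 0,"ax": 0,"ay": 0,"az": 0,"gripper": 0},{"tx": 0.5,"ty": 0.1,"tz": 0,"ax": 0,"ay": 0,"az": 0,"gripper": 0},{"tx": 0.5,"ty": 0.1,"tz": 0,"ax": 0,"ay": 0,"az": 0,"gripper": 0},{"tx": 0.5,"ty": 0,"tz": 0,"ax": 0,"ay": 0,"az": 0,"gripper": 0},{"tx": 0.5,"ty": 0,"tz": 0,"ax": 0,"ay": 0,"az": 0,"gripper": 0},{"tx": 0.5,"ty": 0,"tz": 0,"ax": 0,"ay": 0,"az": 0,"gripper": 0},{"tx": 0.5,"ty": 0,"tz": 0,"ax": 0,"ay": 0,"az": 0,"gripper": 0},{"tx": 0.5,"ty": 0,"tz": 0,"ax": 0,"ay": 0,"az": 0,"gripper": 0},{"tx": 0.2,"ty": 0,"tz": 0,"ax": 0,"ay": 0,"az": 0,"gripper": 0},{"tx": 0.2,"ty": 0,"tz": 0,"ax": 0,"ay": 0,"az": 0,"gripper": 0}]}}

```text
t: 6.68
ee_pos: [572.2, -147.5, 48.6]
tool_rot: [[-1.0, -0.005, 0.0], [-0.005, 1.0, 0.0], [-0.0, 0.0, -1.0]]
wrist_force: [-3.2, 0.4, 1.1]
finger_gap: 0.3
grasp_force: 1.3
```

{"method": "apply_moves", "body": {"rows": [{"tx": 0.2,"ty": 0,"tz": 0,"ax": 0,"ay": 0,"az": 0,"gripper": 0},{"tx": 0.2,"ty": 0,"tz": 0,"ax": 0,"ay": 0,"az": 0,"gripper": 0}]}}

```text
t: 6.85
ee_pos: [575.8, -147.4, 48.6]
tool_rot: [[-1.0, -0.004, -0.0], [-0.004, 1.0, 0.0], [0.0, 0.0, -1.0]]
wrist_force: [-2.3, 1.2, 0.6]
finger_gap: 0.2
grasp_force: 1.4
```

{"method": "apply_moves", "body": {"rows": [{"tx": 0.2,"ty": 0,"tz": 0,"ax": 0,"ay": 0,"az": 0,"gripper": 0}]}}

```text
t: 6.93
ee_pos: [577.9, -147.4, 48.6]
tool_rot: [[-1.0, -0.004, -0.0], [-0.004, 1.0, 0.0], [0.0, 0.0, -1.0]]
wrist_force: [-2.7, 1.6, 0.9]
finger_gap: 0.5
grasp_force: 1.4
```

Not at the stop yet, so I'm creeping forward.

{"method": "apply_moves", "body": {"rows": [{"tx": 0.2,"ty": 0,"tz": 0,"ax": 0,"ay": 0,"az": 0,"gripper": 0},{"tx": 0.2,"ty": 0,"tz": 0,"ax": 0,"ay": 0,"az": 0,"gripper": 0}]}}

```text
t: 7.1
ee_pos: [580.0, -147.4, 48.5]
tool_rot: [[-1.0, -0.004, -0.004], [-0.004, 1.0, 0.001], [0.004, 0.001, -1.0]]
wrist_force: [-11.0, 2.3, 7.8]
finger_gap: 0.1
grasp_force: 5.8
```

{"method": "apply_moves", "body": {"rows": [{"tx": 0.2,"ty": 0,"tz": 0,"ax": 0,"ay": 0,"az": 0,"gripper": 0}]}}

```text
t: 7.18
ee_pos: [580.1, -147.5, 48.3]
tool_rot: [[-1.0, -0.004, -0.007], [-0.004, 1.0, 0.001], [0.007, 0.001, -1.0]]
wrist_force: [-15.5, 2.0, 12.9]
finger_gap: 0.5
grasp_force: 8.3
```

{"method": "apply_moves", "body": {"rows": [{"tx": 0.2,"ty": 0,"tz": 0,"ax": 0,"ay": 0,"az": 0,"gripper": 0}]}}

```text
t: 7.27
ee_pos: [580.3, -147.5, 48.2]
tool_rot: [[-1.0, -0.004, -0.011], [-0.004, 1.0, 0.001], [0.011, 0.001, -1.0]]
wrist_force: [-21.4, 2.0, 15.2]
finger_gap: 0.1
grasp_force: 10.6
```

The TCP stopped at x≈580 while the force rose to 21 N, so the bar is against the end stop. I'm backing off, lifting clear and checking.

{"method": "apply_moves", "body": {"rows": [{"tx": -0.5,"ty": 0,"tz": 0,"ax": 0,"ay": 0,"az": 0,"gripper": 0},{"tx": -1.0,"ty": 0,"tz": 0,"ax": 0,"ay": 0,"az": 0,"gripper": 0},{"tx": -1.5,"ty": 0,"tz": 0,"ax": 0,"ay": 0,"az": 0,"gripper": 0},{"tx": -1.5,"ty": 0,"tz": 0,"ax": 0,"ay": 0,"az": 0,"gripper": 0},{"tx": 0,"ty": 0,"tz": 2,"ax": 0,"ay": 0,"az": 0,"gripper": 0},{"tx": 0,"ty": 0,"tz": 3,"ax": 0,"ay": 0,"az": 0,"gripper": 0},{"tx": 0,"ty": 0,"tz": 3,"ax": 0,"ay": 0,"az": 0,"gripper": 0},{"tx": 0,"ty": 0,"tz": 3,"ax": 0,"ay": 0,"az": 0,"gripper": 0},{"tx": 0,"ty": 0,"tz": 3,"ax": 0,"ay": 0,"az": 0,"gripper": 0},{"tx": 0,"ty": 0,"tz": 3,"ax": 0,"ay": 0,"az": 0,"gripper": 0},{"tx": 0,"ty": 2.5,"tz": 0,"ax": 0,"ay": 0,"az": 0,"gripper": 0},{"tx": 0,"ty": 3,"tz": 0,"ax": 0,"ay": 0,"az": 0,"gripper": 0},{"tx": 0,"ty": 3,"tz": 0,"ax": 0,"ay": 0,"az": 0,"gripper": 0},{"tx": 0,"ty": 3,"tz": 0,"ax": 0,"ay": 0,"az": 0,"gripper": 0},{"tx": 0,"ty": 3,"tz": 0,"ax": 0,"ay": 0,"az": 0,"gripper": 0},{"tx": 0,"ty": 3,"tz": 0,"ax": 0,"ay": 0,"az": 0,"gripper": 0},{"tx": 0,"ty": 3,"tz": 0,"ax": 0,"ay": 0,"az": 0,"gripper": 0},{"tx": 0,"ty": 0,"tz": 0,"ax": 0,"ay": 0,"az": 0,"gripper": 0},{"tx": 0,"ty": 0,"tz": 0,"ax": 0,"ay": 0,"az": 0,"gripper": 0}]}}

```text
t: 8.85
ee_pos: [541.3, 59.0, 218.9]
tool_rot: [[-1.0, -0.008, 0.002], [-0.008, 1.0, 0.001], [-0.002, 0.001, -1.0]]
wrist_force: [-0.1, -0.4, 0.4]
finger_gap: 0.5
grasp_force: 0.0
```

```bash
python3 - <<'E'
from h import *
a=read_camera("top");b=read_camera("scene")
A=a[130:280,300:440];B=b[170:280,290:430]
cv2.imwrite("pics/d.png",cv2.cvtColor(np.hstack([cv2.resize(A,(400,428)),cv2.resize(B,(400,428))]),4))
for c in ["top","scene"]:
  for n in ["wide_gauge_grip","wide_gauge_home","narrow_gauge_grip"]: print(n,[(x["uv"],round(x["conf"],2),at(c,x["uv"],60)) for x in landmark_of(c,n)])
E
```

```text
wide_gauge_grip [([370.0, 181.6], 0.65, array([ 604.8, -148.5,   60. ]))]
wide_gauge_home [([372.4, 181.9], 0.63, array([ 604.2, -154.1,   60. ]))]
narrow_gauge_grip []
wide_gauge_grip [([374.1, 204.3], 0.67, array([ 593.7, -145.2,   60. ]))]
wide_gauge_home [([379.0, 203.9], 0.91, array([ 602.8, -153.4,   60. ]))]
narrow_gauge_grip [([261.8, 171.8], 0.52, array([505.1, 165.3,  60. ]))]
```

View pics/d.png

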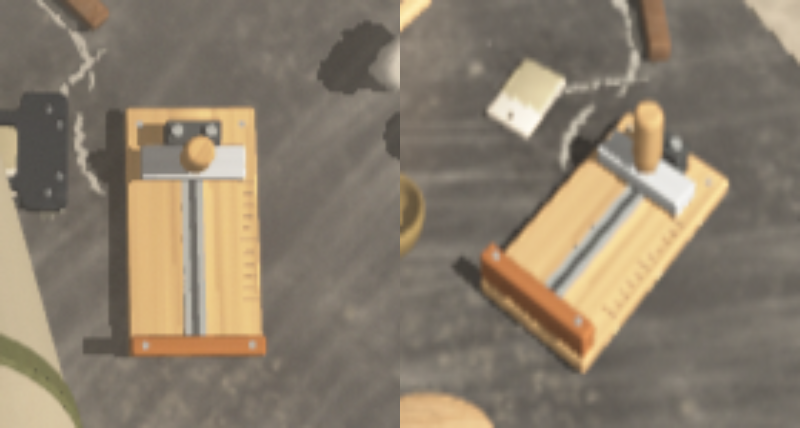

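The bar lies flush against the stop block (left half of the crop, rows 145–150). The arm is clear and nothing else was touched.

```bash
python3 -c "
from rig import *
print(sign_off())"
```

```text
the job is handed in; nothing more can be done
None
```

The wider gauge is at its largest size, with its bar against the end stop; I left the narrower gauge alone, moved the gripper clear and handed the job in.

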